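# Put the food-processor discs away under their guard

### The arm

A 6-joint arm with a two-finger parallel gripper is mounted at the origin on the work surface; the furniture and walls round the work are solid. World frame = base frame: x ahead of the robot, y to its left, z up, the work surface at z = 0. Lengths are in m, angles in rad, forces in N, time in s.
With the tool pointing down it reaches from about 0.35 to 0.725 m from the base axis. Payload 4.3 kg.
Tool frame: the origin (TCP) lies midway between the tips of the shut fingers; the grasp point (between the pads) lies 19 mm behind it; z points along the fingers, y is the line along which they close (so a half turn about z gives the same grasp; the last joint's range is limited). The gripper opens to 85 mm and grips with 20 to 120 N. Pads are 22 mm wide; open, the fingers measure 114 mm over their backs; the gripper's body (76 mm by 85 mm) begins 54 mm behind the grasp point. The pads swing forward as they close: fully open they stand 13 mm farther back than shut.
Start: joints at [1.067, 0.377, 0.081, 1.274, 0, 1.46], TCP at [0.221, 0.531, 0.231] pointing down, gripper open.
Joint ranges: [-2.72, 2.72], [-0.84, 1.66], [-1.02, 1.22], [-1.77, 2.12], [-1.37, 1.28], [-3.14, 3.14]. Speed limits (rad/s): [2.57, 2.57, 3.14, 3.14, 3.14, 3.14].

### API

Orientations are given as a unit quaternion [x, y, z, w].
In Python, from rig import * gives the robot as it stands. The module is installed in compiled form; this text tells all that it offers.
- The arm moves only by the shell command python3 -m creep 'ROWS'. ROWS is JSON, a list of rows, each an object of numbers: "gripper": the opening, from 0 (shut) to 1 (fully open); "dx", "dy", "dz": the shift along the world's x, y, z in mm; "ax", "ay", "az": the turn, a rotation vector about the world's x, y, z in degrees. In form: [{"gripper": .., "dx": .., "dy": .., "dz": .., "ax": .., "ay": .., "az": ..}, ...]. A call has 1 to 20 rows; each row is the pose to reach, as a shift and turn from the pose commanded when the call began; what a row does not reach only later rows make up. A row lasts 1/8 s, in which the tool goes at most 62.5 mm and 10.7 degrees, less where a joint would pass 70% of its speed; a pose out of reach is approached as far as the arm can. A call with a gripper value outside its range is refused whole. The fingers move at their own pace and stop on an object; the grip force is fixed at half the most. Time passes only in rows, so rows that repeat a pose let the fingers close. It gives the time, the measured TCP pose, the force, the opening and the grip force at its end, in the units of the state.
- state(): the state, without advancing time (a new reading comes with each control period).
- camera(name): name is "scene" or "top" or "wrist"; returns the picture (384x512x3 uint8, red, green, blue); there is no depth.
- camera_info(name): a dict with "camera_matrix" (3x3 intrinsics, pixels), "xyz" and "attitude" of the camera in the world. Camera axes: x right, y up, looking along -z (the intrinsics and any distortion apply to the point x, -y, -z); pixel columns grow to the right and rows downward; lengths in m; the calibration is good to about 2 mm. A picture is of the moment at which its call begins: read the wrist's pose just before it. camera_info takes no time and is no camera call; for the wrist camera it gives the pose at the moment of the call.
- hand_in(): hands the job in; it is judged then, once.
Trained networks look in the newest picture that a camera, given by its name, has taken for a name from the list of things; names that differ only in an ending like _2 or _b are one class to them, and where a whole thing is asked for, a point or a joint stands for the part that bears it (a point fixed in the world has none). Each returns a list of dicts, best first, with "conf" (0 to 1); they miss things now and then, are a little off and sometimes report something else, mostly with a low value. They report only what shows in the picture. A call takes as long as a camera call. They do not tell look-alikes from the thing itself.
- silhouettes(camera, label): "mask" (384x512 bool, what is visible of it) and "xy" ([column, row] in pixels, amid what is visible of it).
The state is a dict: "time_s": time; "qpos": joint angles; "joint_vel": joint speeds; "effort": joint torques, N m; "tool_pos": TCP position; "eef_rot": TCP orientation; "ft_force": force on the tool from outside, world axes, zero at the start; "wrist_torque": the same for the moment, N m; "width": opening from 0.0 (shut) to 1.0 (fully open); "finger_force": force on a finger pad.
Only numpy, scipy, OpenCV 4.12 (cv2) and the standard library are available. Lean on these libraries where they do the work, as an engineer would, in place of code of your own. Each camera call takes 0.05 s, during which the arm holds its last target. There are 200 camera calls.

### The job

Put all the food-processor discs that lie on the table away in the storage stand: slide its see-through guard fully open, thread the discs hub up onto the post in order of size, the largest at the bottom and the smallest on top, each fully home on the one below, then slide the guard fully shut over the stack. Leave everything else on the table where it is.

Things in the scene. Friction and masses are not known exactly. Their poses are not given: they have to be found in the camera images.
- post_foot (a point): Foot of the upright steel locating post, on the floor of the grey storage stand, 8 mm above the table; axes: z up the post, y along the stand's tracks (the way the guard opens). The post is 18 mm in diameter and 46 mm tall (its top 4 mm tapered to 12 mm).
- stand: The fixed grey storage stand; origin on the table under the post, axes as at the post's foot. An open trough from y = -70 to +230 mm, 138 mm wide over its two side walls (inner faces at x = -63 and +63 mm, tops 60 mm above the table); floor 8 mm above the table; a 34 mm high end wall at y = -70 mm, open end at y = +230 mm. The tracks run along the wall tops.
- post_tip (a point): Top of the locating post, 46 mm above its foot
- guard (a joint): Position of the sliding guard (a pale see-through plate) in m: 0 shut (centred over the post), 0.165 fully open (clear of the post, moved along the stand's +y). It slides level with about 1 N of friction and stays where it is left.
- guard_grip (a point): Centre of the black upright grip fin on the guard: 14 mm thick along the sliding direction (stand's y), 60 mm long across it, 30 mm high; this point is 80 mm above the table. The guard is a see-through plate 126 mm across by 124 mm along, underside 60 and top 64 mm above the table; the fin stands 20 mm off its middle, towards the opening side.
- disc_116_mid (a point): Centre of the 116 mm steel food-processor disc, half-way up (6 mm above its underside), z along its axis. The disc's plate is 116 mm across and 3 mm thick; a black hub 36 mm in diameter stands 9 mm above the plate (12 mm in all) with a 21 mm bore right through. Lies flat, hub up, on the table; about 0.1 kg. Disc stacked on disc rises 12 mm. Not every disc is there each time.
- disc_102_mid (a point): Centre of the 102 mm steel food-processor disc, half-way up (6 mm above its underside), z along its axis. The disc's plate is 102 mm across and 3 mm thick; a black hub 36 mm in diameter stands 9 mm above the plate (12 mm in all) with a 21 mm bore right through. Lies flat, hub up, on the table; about 0.1 kg. Disc stacked on disc rises 12 mm. Not every disc is there each time.
- disc_88_mid (a point): Centre of the 88 mm steel food-processor disc, half-way up (6 mm above its underside), z along its axis. The disc's plate is 88 mm across and 3 mm thick; a black hub 36 mm in diameter stands 9 mm above the plate (12 mm in all) with a 21 mm bore right through. Lies flat, hub up, on the table; about 0.1 kg. Disc stacked on disc rises 12 mm. Not every disc is there each time.
- disc_74_mid (a point): Centre of the 74 mm steel food-processor disc, half-way up (6 mm above its underside), z along its axis. The disc's plate is 74 mm across and 3 mm thick; a black hub 36 mm in diameter stands 9 mm above the plate (12 mm in all) with a 21 mm bore right through. Lies flat, hub up, on the table; about 0.1 kg. Disc stacked on disc rises 12 mm. Not every disc is there each time.
- disc_60_mid (a point): Centre of the 60 mm steel food-processor disc, half-way up (6 mm above its underside), z along its axis. The disc's plate is 60 mm across and 3 mm thick; a black hub 36 mm in diameter stands 9 mm above the plate (12 mm in all) with a 21 mm bore right through. Lies flat, hub up, on the table; about 0.1 kg. Disc stacked on disc rises 12 mm. Not every disc is there each time.
- mug: Bystander, loose: dark enamel mug, 88x112x80 mm; origin at the centre of its underside
- butter: Bystander, loose: block of butter, 72x104x40 mm; origin at the centre of its underside
- cinnamon: Bystander, loose: cinnamon stick, 72x11x10 mm; origin at the centre of its underside
- disc_116: The same disc as a body; origin at the centre of its underside
- disc_102: The same disc as a body; origin at the centre of its underside
- disc_88: The same disc as a body; origin at the centre of its underside
- disc_74: The same disc as a body; origin at the centre of its underside
- disc_60: The same disc as a body; origin at the centre of its underside
Things that resemble listed ones, but are neither listed nor needed, are in the scene too. Leave any yellow look-alike of the disc_116 alone.

How it is judged:
On the way, in this order (a step that is already met when the one before it is completed fails the run):
1. the guard is slid fully open (value of joint guard above 0.15 m), for 0.2 s.
2. all the discs present are on the post, largest at the bottom, each fully home (horizontal distance between each of disc_116_mid, disc_102_mid, disc_88_mid, disc_74_mid, disc_60_mid and post_foot below 0.005 m and angle between each of disc_116_mid, disc_102_mid, disc_88_mid, disc_74_mid, disc_60_mid's own z axis and vertical below 0.08 rad and z of disc_116_mid in the frame of post_foot below 0.009 m and (z of disc_102_mid in the frame of post_foot below 0.009 m or z of disc_102_mid in the frame of disc_116_mid below 0.015 m) and z of each of disc_102_mid, disc_88_mid, disc_74_mid, disc_60_mid in the frame of disc_116_mid above 0.009 m and (z of disc_88_mid in the frame of post_foot below 0.009 m or z of disc_88_mid in the frame of disc_116_mid below 0.015 m or z of disc_88_mid in the frame of disc_102_mid below 0.015 m) and z of each of disc_88_mid, disc_74_mid, disc_60_mid in the frame of disc_102_mid above 0.009 m and (z of disc_74_mid in the frame of post_foot below 0.009 m or z of disc_74_mid in the frame of disc_116_mid below 0.015 m or z of disc_74_mid in the frame of disc_102_mid below 0.015 m or z of disc_74_mid in the frame of disc_88_mid below 0.015 m) and z of each of disc_74_mid, disc_60_mid in the frame of disc_88_mid above 0.009 m and (z of disc_60_mid in the frame of post_foot below 0.009 m or z of disc_60_mid in the frame of disc_116_mid below 0.015 m or z of disc_60_mid in the frame of disc_102_mid below 0.015 m or z of disc_60_mid in the frame of disc_88_mid below 0.015 m or z of disc_60_mid in the frame of disc_74_mid below 0.015 m) and z of disc_60_mid in the frame of disc_74_mid above 0.009 m), for 0.2 s.
At the end, for the whole second after the job is handed in: Every disc present is on the post (axis within 5 mm of the post's, within 0.08 rad of level), in order of size with the largest at the bottom, each resting on the stand's floor or on the larger disc below within 3 mm, at rest; the guard is shut to within 6 mm (all of step 2 and value of joint guard below 0.006 m and linear speed of each of disc_116, disc_102, disc_88, disc_74, disc_60 below 0.03 m/s); the robot touches nothing.
It fails at once if a bystander (mug, butter, cinnamon stick) is moved more than 6 cm (distance of any of mug, butter, cinnamon from where it was at the start of the episode above 0.06 m).
Of disc_116, disc_102, disc_88, disc_74, disc_60 only 3 to 4 are there at a start; the rules pass over those that are not, and their reading is None.
At some moment in a run one of disc_116, disc_102, disc_88, disc_74, disc_60 may be knocked a few centimetres aside while the robot is not near it.
Once in a run the grip may slacken for a moment while it holds something.
It also fails if it takes over 208 s, if anything falls off the work surface, if the arm or the gripper's body presses on something with over 40 N, if the wrist force passes 120 N, or if a joint passes its speed limit or range.

## Working session

There is one attempt and no reset: what is moved stays moved. The work goes in short steps, Python scripts to look and compute and a shell command to move; the robot and the scene stay as the last step left them, time stands still between calls to the robot, and variables do not carry over. Pictures are saved under pics/ and viewed, at most 14 in all, crops included, and the job is handed in when it is done.

```bash
mkdir -p pics
python3 - <<'E'
from rig import *
import cv2
for c in("scene","top"):
    cv2.imwrite(f"pics/{c}0.png",cv2.cvtColor(camera(c),cv2.COLOR_RGB2BGR)); print(c,camera_info(c))
print(camera_info("wrist")); print(state())
E
```

```text
scene {'camera_matrix': array([[469.89309071,   0.        , 257.16687923],
       [  0.        , 469.89309071, 200.03127078],
       [  0.        ,   0.        ,   1.        ]]), 'xyz': array([-0.25259029, -0.5272594 ,  1.11764683]), 'attitude': array([ 0.29305687, -0.15877039, -0.46046438,  0.8227285 ])}
top {'camera_matrix': array([[383.46126675,   0.        , 258.35465568],
       [  0.        , 383.46126675, 188.8580139 ],
       [  0.        ,   0.        ,   1.        ]]), 'xyz': array([ 0.28773309, -0.08633937,  0.95769343]), 'attitude': array([-0.07178985,  0.0659602 ,  0.70684523, -0.70061779])}
{'camera_matrix': array([[291.59369074,   0.        , 251.05559855],
       [  0.        , 291.59369074, 196.79425656],
       [  0.        ,   0.        ,   1.        ]]), 'xyz': array([0.15735511, 0.55563557, 0.373419  ]), 'attitude': array([-0.11344547, -0.07465487,  0.54983611,  0.82415838])}
{'time_s': 0.1, 'qpos': array([1.06670497e+00, 3.78050964e-01, 7.98001185e-02, 1.27442397e+00,
       1.40072918e-05, 1.46049899e+00]), 'joint_vel': array([ 0.00148482, -0.00117962,  0.00276802,  0.00029723, -0.00029871,
        0.00167277]), 'effort': array([ 1.24328420e-03, -4.64695787e+01,  2.70581263e+01,  1.20830146e-02,
       -2.46908904e-06, -1.26756811e-05]), 'tool_pos': array([0.22033095, 0.53048194, 0.23043525]), 'eef_rot': array([ 1.95627161e-01,  9.80677894e-01, -8.93156179e-04, -2.90689569e-04]), 'ft_force': array([ 0.91733053, -0.59789399, -0.40395907]), 'wrist_torque': array([-0.03324909, -0.0158972 , -0.0432845 ]), 'finger_force': 0.0, 'width': 0.9999819919081393}
```

View pics/top0.png

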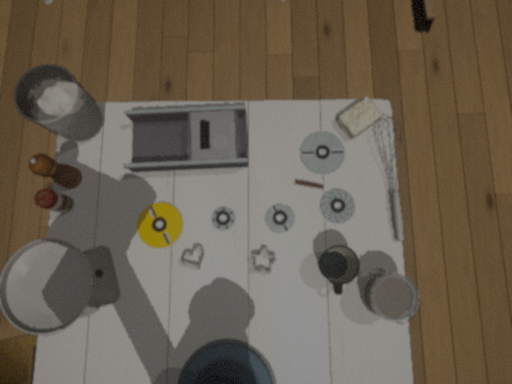

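View pics/scene0.png

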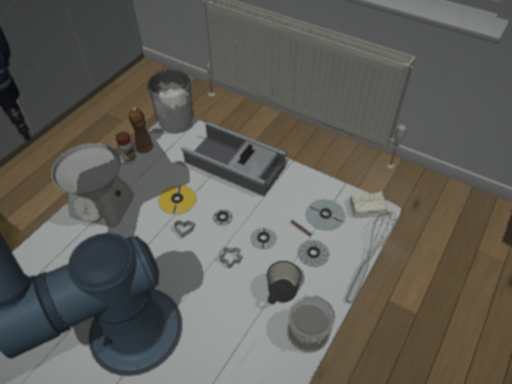

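The top view shows four steel discs: (322,152) the largest, (337,205), (280,218) and (223,218). The yellow look-alike is at (160,224). The stand is at (187,137), its fin at (205,134) and the open end to the left (world +y). The scene view agrees.

```bash
cat > h.py <<'E'
from rig import *
import cv2, numpy as np
from scipy.spatial.transform import Rotation as R
def onplane(ci,uv,z):
    K=ci["camera_matrix"]; d=np.linalg.inv(K)@[uv[0],uv[1],1]; d=R.from_quat(ci["attitude"]).apply([d[0],-d[1],-d[2]])
    return ci["xyz"]+d*(z-ci["xyz"][2])/d[2]
def proj(ci,P):
    p=R.from_quat(ci["attitude"]).inv().apply(np.asarray(P)-ci["xyz"]); p=ci["camera_matrix"]@[p[0],-p[1],-p[2]]
    return p[:2]/p[2]
def plate(ci,m,z):
    "min enclosing circle, on plane z, of mask outline -> centre, diameter"
    c=max(cv2.findContours(m.astype(np.uint8),0,1)[0],key=len)[:,0]
    P=np.array([onplane(ci,q,z)[:2] for q in c]); 
    A=np.c_[2*P,np.ones(len(P))]; s=np.linalg.lstsq(A,(P**2).sum(1),rcond=None)[0]
    return s[:2],2*np.sqrt(s[2]+s[:2]@s[:2])
def save(name,img): cv2.imwrite(f"pics/{name}.png",cv2.cvtColor(img,cv2.COLOR_RGB2BGR))
E
python3 - <<'E'
from h import *
np.set_printoptions(precision=4,suppress=True)
for c in("top","scene"):
    ci=camera_info(c)
    for l in["disc_116","disc_102","disc_88","disc_74","disc_60","guard_grip","stand","mug","butter","cinnamon"]:
        for r in silhouettes(c,l):
            if r["conf"]<.3: continue
            z=.08 if l=="guard_grip" else .003
            print(c,l,round(r["conf"],2),np.round(r["xy"]),*(plate(ci,r["mask"],z) if "disc" in l else [onplane(ci,r["xy"],z)]))
            if l in("stand","guard_grip"):
                cc=max(cv2.findContours(r["mask"].astype(np.uint8),0,1)[0],key=len); print(cv2.minAreaRect(cc))
E
```

```text
top disc_116 0.8 [341. 205.] [ 0.4319 -0.2774] 0.08511711204282399
top disc_116 0.71 [278. 217.] [ 0.4023 -0.1308] 0.07349737210879335
top disc_116 0.62 [160. 225.] [0.3888 0.1674] 0.11458697768261095
top disc_116 0.61 [321. 151.] [ 0.5722 -0.2443] 0.11152611007181945
top disc_116 0.56 [224. 218.] [0.4035 0.0098] 0.05654627886625053
top disc_102 0.8 [341. 205.] [ 0.4319 -0.2774] 0.08511711204282399
top disc_102 0.71 [278. 217.] [ 0.4023 -0.1308] 0.07349737210879335
top disc_102 0.62 [160. 225.] [0.3888 0.1674] 0.11458697768261095
top disc_102 0.61 [321. 151.] [ 0.5722 -0.2443] 0.11152611007181945
top disc_102 0.56 [224. 218.] [0.4035 0.0098] 0.05654627886625053
top disc_88 0.8 [341. 205.] [ 0.4319 -0.2774] 0.08511711204282399
top disc_88 0.71 [278. 217.] [ 0.4023 -0.1308] 0.07349737210879335
top disc_88 0.62 [160. 225.] [0.3888 0.1674] 0.11458697768261095
top disc_88 0.61 [321. 151.] [ 0.5722 -0.2443] 0.11152611007181945
top disc_88 0.56 [224. 218.] [0.4035 0.0098] 0.05654627886625053
top disc_74 0.8 [341. 205.] [ 0.4319 -0.2774] 0.08511711204282399
top disc_74 0.71 [278. 217.] [ 0.4
[... 2679 characters left out ...]
.11391972045362986
scene disc_60 0.93 [262. 238.] [ 0.3977 -0.135 ] 0.07132964383362789
scene disc_60 0.82 [324. 217.] [ 0.5676 -0.2468] 0.10864136758659995
scene disc_60 0.59 [221. 218.] [0.3982 0.0067] 0.06199330945491862
scene guard_grip 0.89 [253. 160.] [0.5831 0.0155 0.08  ]
((251.814453125, 158.91754150390625), (42.84761047363281, 30.663454055786133), 23.962491989135742)
scene stand 0.81 [240. 156.] [0.6392 0.1008 0.003 ]
((233.82839965820312, 157.0118408203125), (102.61540222167969, 50.00000762939453), 22.61986541748047)
scene mug 0.58 [284. 282.] [ 0.3073 -0.2538  0.003 ]
scene butter 0.81 [366. 202.] [ 0.6746 -0.3306  0.003 ]
scene cinnamon 0.52 [303. 226.] [ 0.4959 -0.2117  0.003 ]
```

Run:
```python
from h import *
np.set_printoptions(precision=4,suppress=True)
im=cv2.imread("pics/top0.png"); g=im.max(2); ci=camera_info("top")
m=np.zeros_like(g); m[110:160,192:235]=(g[110:160,192:235]<45)
n,l,s,c=cv2.connectedComponentsWithStats(m); k=1+s[1:,4].argmax(); print(s[k],c[k]); print("fin",onplane(ci,c[k],.085))
big=cv2.resize(im[90:185,110:260],None,fx=5,fy=5,interpolation=cv2.INTER_CUBIC); cv2.imwrite("pics/st.png",big)
```

```text
[201 121   8  27 187] [204.1925 134.4545]
fin [0.594  0.0486 0.085 ]
```

View pics/st.png

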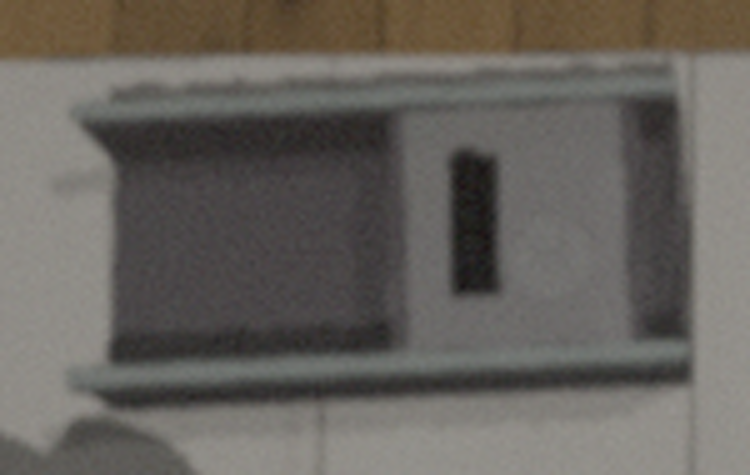

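The crop shows the fin at crop (475,220). The lower rail runs (75,380)-(690,350) and the upper rail (80,112)-(672,80); their slope gives the stand's yaw.

Run:
```python
from h import *
np.set_printoptions(precision=4,suppress=True)
ci=camera_info("top")
for p in[(75,380),(690,350),(80,112),(672,80)]:print(onplane(ci,(110+p[0]/5,90+p[1]/5),.06))
a,b,c,d=[onplane(ci,(110+p[0]/5,90+p[1]/5),.06) for p in[(75,380),(690,350),(80,112),(672,80)]]
for u,v in((a,b),(c,d)): w=u-v; print(np.degrees(np.arctan2(-w[0],w[1])),np.hypot(*w[:2]))
print(state()["tool_pos"]-np.array([.594,.0486,.07]))
```

```text
[0.5248 0.243  0.06  ]
[ 0.5367 -0.0551  0.06  ]
[0.6627 0.2487 0.06  ]
[ 0.6761 -0.0465  0.06  ]
2.289744636332546 0.29834498191159364
2.6142668348658495 0.2955371903245885
[-0.3733  0.4824  0.1613]
```

```bash
python3 -m creep '[{"gripper":0.5,"dx":0,"dy":-40,"dz":60,"az":5},{"gripper":0.5,"dx":375,"dy":-482,"dz":-60,"az":25.1},{"gripper":0.5,"dx":375,"dy":-482,"dz":-60,"az":25.1},{"gripper":0.5,"dx":375,"dy":-482,"dz":-60,"az":25.1},{"gripper":0.5,"dx":375,"dy":-482,"dz":-60,"az":25.1},{"gripper":0.5,"dx":375,"dy":-482,"dz":-60,"az":25.1},{"gripper":0.5,"dx":375,"dy":-482,"dz":-60,"az":25.1},{"gripper":0.5,"dx":375,"dy":-482,"dz":-60,"az":25.1},{"gripper":0.5,"dx":375,"dy":-482,"dz":-60,"az":25.1},{"gripper":0.5,"dx":375,"dy":-482,"dz":-60,"az":25.1},{"gripper":0.5,"dx":375,"dy":-482,"dz":-60,"az":25.1},{"gripper":0.5,"dx":375,"dy":-482,"dz":-60,"az":25.1},{"gripper":0.5,"dx":375,"dy":-482,"dz":-60,"az":25.1},{"gripper":0.5,"dx":375,"dy":-482,"dz":-60,"az":25.1}]'
python3 - <<'E'
from h import *
s=state();print(s["tool_pos"],s["eef_rot"]); print(camera_info("wrist")); save("w1",camera("wrist"))
E
```

```text
[0.22065081 0.53102766 0.23132715] [1.95626366e-01 9.80678501e-01 5.25610005e-05 8.41751240e-06]
{'camera_matrix': array([[291.59369074,   0.        , 251.05559855],
       [  0.        , 291.59369074, 196.79425656],
       [  0.        ,   0.        ,   1.        ]]), 'xyz': array([0.15752319, 0.55594034, 0.37428647]), 'attitude': array([-0.11300314, -0.07550911,  0.54971905,  0.82421941])}validation failed for argument at $[0]...
```

View pics/w1.png

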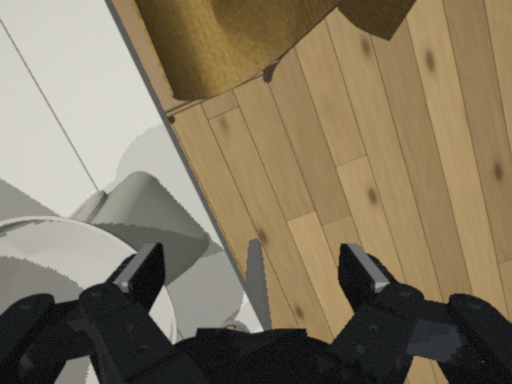

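The picture only shows the start view (floor, fingers at the bottom), because the move was refused. Rows probably need every key.

```bash
python3 -m creep '[{"gripper":0.5,"dx":0,"dy":-40,"dz":60,"ax":0,"ay":0,"az":5},{"gripper":0.5,"dx":375,"dy":-482,"dz":-60,"ax":0,"ay":0,"az":25.1},{"gripper":0.5,"dx":375,"dy":-482,"dz":-60,"ax":0,"ay":0,"az":25.1},{"gripper":0.5,"dx":375,"dy":-482,"dz":-60,"ax":0,"ay":0,"az":25.1},{"gripper":0.5,"dx":375,"dy":-482,"dz":-60,"ax":0,"ay":0,"az":25.1},{"gripper":0.5,"dx":375,"dy":-482,"dz":-60,"ax":0,"ay":0,"az":25.1},{"gripper":0.5,"dx":375,"dy":-482,"dz":-60,"ax":0,"ay":0,"az":25.1},{"gripper":0.5,"dx":375,"dy":-482,"dz":-60,"ax":0,"ay":0,"az":25.1},{"gripper":0.5,"dx":375,"dy":-482,"dz":-60,"ax":0,"ay":0,"az":25.1},{"gripper":0.5,"dx":375,"dy":-482,"dz":-60,"ax":0,"ay":0,"az":25.1},{"gripper":0.5,"dx":375,"dy":-482,"dz":-60,"ax":0,"ay":0,"az":25.1},{"gripper":0.5,"dx":375,"dy":-482,"dz":-60,"ax":0,"ay":0,"az":25.1},{"gripper":0.5,"dx":375,"dy":-482,"dz":-60,"ax":0,"ay":0,"az":25.1},{"gripper":0.5,"dx":375,"dy":-482,"dz":-60,"ax":0,"ay":0,"az":25.1}]'
python3 - <<'E'
from h import *
s=state();print(s["tool_pos"],s["eef_rot"]); print(camera_info("wrist")); save("w2",camera("wrist"))
E
```

```text
time_s: 2.9
tool_pos: [0.5951, 0.0501, 0.1718]
eef_rot: [-0.023, 1.0, 0.0, 0.0]
ft_force: [0.6, 0.8, 0.4]
width: 0.5
finger_force: 0.0
[0.59505623 0.05012797 0.17175856] [-2.29106968e-02  9.99737504e-01  1.35723737e-04  7.41760319e-05]
{'camera_matrix': array([[291.59369074,   0.        , 251.05559855],
       [  0.        , 291.59369074, 196.79425656],
       [  0.        ,   0.        ,   1.        ]]), 'xyz': array([0.52677851, 0.04571144, 0.31472928]), 'attitude': array([-0.0938041 , -0.09850764,  0.71619152,  0.68451935])}
```

View pics/w2.png

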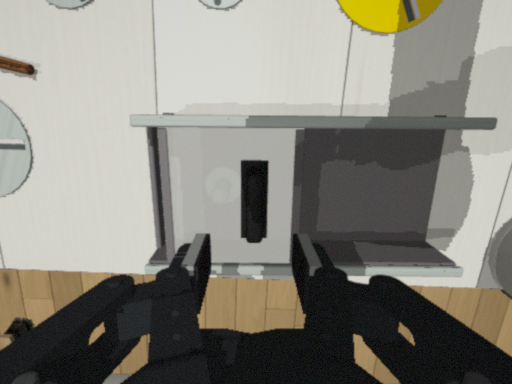

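The wrist view shows the fin spanning columns 241-268, rows 160-240, and the post faintly through the guard at about (222,185). The finger tips are at (205,240) and (298,240).

Run:
```python
from h import *
np.set_printoptions(precision=4,suppress=True)
ci=camera_info("wrist"); s=state(); print(s["tool_pos"],proj(ci,s["tool_pos"]))
print("fin top",onplane(ci,(254,160),.095),onplane(ci,(255,233),.095)); print("post",onplane(ci,(222,185),.054))
for p in[(140,121),(490,123)]:print(onplane(ci,p,.06))
for p in[(150,270),(455,271)]:print(onplane(ci,p,.06))
```

```text
[0.5951 0.0502 0.1719] [253.4231 247.9122]
fin top [0.5593 0.0495 0.095 ] [0.6186 0.0532 0.095 ]
post [0.5897 0.022  0.054 ]
[ 0.5359 -0.0478  0.06  ]
[0.524  0.2485 0.06  ]
[ 0.6767 -0.0461  0.06  ]
[0.6643 0.2516 0.06  ]
```

Run:
```python
from h import *
np.set_printoptions(precision=1,suppress=True)
a=np.radians(2.45); M=np.array([[np.cos(a),-np.sin(a)],[np.sin(a),np.cos(a)]])
f=cv2.imread("pics/w2.png"); t=cv2.imread("pics/top0.png")
for n,im in(("wrist",f),("top",t)):
  ci=camera_info(n)
  for (x0,y0),col in(((.603,.03),(0,255,0)),((.592,.03),(0,0,255))):
    def L(p,q):
        P=[proj(ci,np.r_[M@np.array(u[:2])+[x0,y0],u[2]]) for u in(p,q)]; cv2.line(im,*[tuple(int(v) for v in np.round(k)) for k in P],col,1)
    for x in(-.069,-.063,.063,.069):
        L((x,-.07,.06),(x,.23,.06)); 
    for s in(-1,1): L((s*.063,-.07,.008),(s*.063,.23,.008))
    for z in(.064,.095):
        c=[(-.03,.013,z),(.03,.013,z),(.03,.027,z),(-.03,.027,z)]
        for i in range(4): L(c[i],c[(i+1)%4])
    L((-.009,0,.054),(.009,0,.054)); L((0,-.009,.054),(0,.009,.054))
o=np.vstack([cv2.resize(f[100:290,130:500],(740,380)),cv2.resize(t[95:180,115:260],(375,220))[:, :].repeat(1,1) if 0 else cv2.copyMakeBorder(cv2.resize(t[95:180,115:260],(375,220)),0,0,0,365,0)])
cv2.imwrite("pics/ov.png",o)
```

```text
(no output)
```

View pics/ov.png

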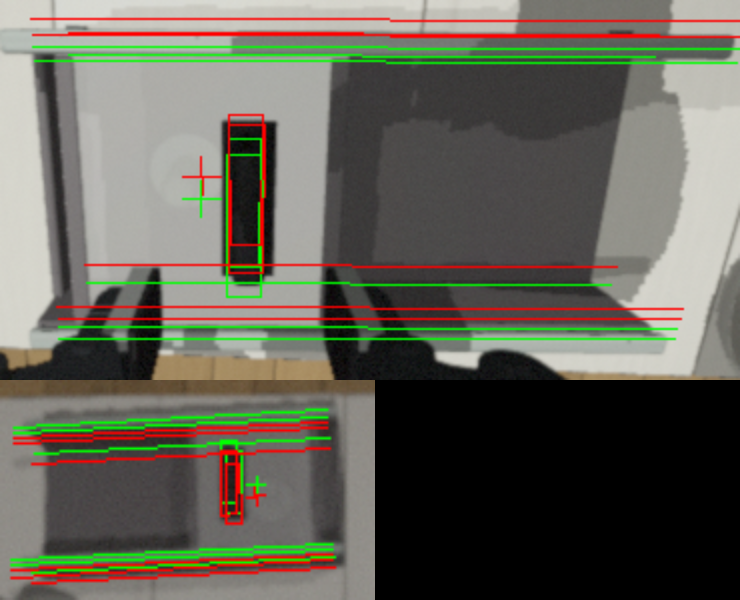

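The overlay puts the fin and stand at x about 0.597, with the fin central between the fingers in y. I'll grip it and open the guard.

```bash
python3 -m creep '[{"gripper":0.5,"dx":0,"dy":0,"dz":-60,"ax":0,"ay":0,"az":0},{"gripper":0.5,"dx":0,"dy":0,"dz":-98,"ax":0,"ay":0,"az":0},{"gripper":0.5,"dx":0,"dy":0,"dz":-98,"ax":0,"ay":0,"az":0},{"gripper":0.0,"dx":0,"dy":0,"dz":-98,"ax":0,"ay":0,"az":0},{"gripper":0.0,"dx":0,"dy":0,"dz":-98,"ax":0,"ay":0,"az":0},{"gripper":0.0,"dx":0,"dy":0,"dz":-98,"ax":0,"ay":0,"az":0},{"gripper":0.0,"dx":0,"dy":0,"dz":-98,"ax":0,"ay":0,"az":0},{"gripper":0.0,"dx":0,"dy":0,"dz":-98,"ax":0,"ay":0,"az":0}]'
```

```text
time_s: 3.95
tool_pos: [0.5974, 0.0492, 0.076]
eef_rot: [-0.022, 1.0, 0.0, 0.002]
ft_force: [-2.1, 1.0, 7.4]
width: 0.145
finger_force: 60.0
```

```bash
python3 -m creep '[{"gripper":0.0,"dx":-0.9,"dy":20,"dz":0,"ax":0,"ay":0,"az":0},{"gripper":0.0,"dx":-2.6,"dy":60,"dz":0,"ax":0,"ay":0,"az":0},{"gripper":0.0,"dx":-4.3,"dy":100,"dz":0,"ax":0,"ay":0,"az":0},{"gripper":0.0,"dx":-6,"dy":140,"dz":0,"ax":0,"ay":0,"az":0},{"gripper":0.0,"dx":-7,"dy":164,"dz":0,"ax":0,"ay":0,"az":0},{"gripper":0.0,"dx":-7,"dy":164,"dz":0,"ax":0,"ay":0,"az":0},{"gripper":0.0,"dx":-7,"dy":164,"dz":0,"ax":0,"ay":0,"az":0},{"gripper":0.0,"dx":-7,"dy":164,"dz":0,"ax":0,"ay":0,"az":0}]'
```

```text
time_s: 4.95
tool_pos: [0.5915, 0.2055, 0.076]
eef_rot: [-0.02, 1.0, -0.007, 0.003]
ft_force: [-0.3, -21.2, 8.6]
width: 0.148
finger_force: 61.0
```

```bash
python3 -m creep '[{"gripper":0.5,"dx":0,"dy":-3,"dz":0,"ax":0,"ay":0,"az":0},{"gripper":0.5,"dx":0,"dy":-3,"dz":0,"ax":0,"ay":0,"az":0},{"gripper":0.5,"dx":0,"dy":-3,"dz":0,"ax":0,"ay":0,"az":0},{"gripper":0.5,"dx":0,"dy":-3,"dz":50,"ax":0,"ay":0,"az":0},{"gripper":0.5,"dx":0,"dy":-40,"dz":100,"ax":0,"ay":0,"az":0},{"gripper":0.5,"dx":6,"dy":-188,"dz":120,"ax":0,"ay":0,"az":0},{"gripper":0.5,"dx":6,"dy":-188,"dz":120,"ax":0,"ay":0,"az":0},{"gripper":0.5,"dx":6,"dy":-188,"dz":120,"ax":0,"ay":0,"az":0},{"gripper":0.5,"dx":6,"dy":-188,"dz":120,"ax":0,"ay":0,"az":0},{"gripper":0.5,"dx":6,"dy":-188,"dz":120,"ax":0,"ay":0,"az":0},{"gripper":0.5,"dx":6,"dy":-188,"dz":120,"ax":0,"ay":0,"az":0}]'
python3 - <<'E'
from h import *
s=state();print(s["tool_pos"],s["eef_rot"]); print(camera_info("wrist")); f=camera("wrist"); save("w3",f)
print(s["tool_pos"],proj(camera_info("wrist"),s["tool_pos"]))
E
```

```text
time_s: 6.32
tool_pos: [0.5944, 0.0265, 0.193]
eef_rot: [-0.023, 1.0, 0.0, -0.0]
ft_force: [-0.6, 0.1, 0.6]
width: 0.499
finger_force: 0.0
[0.5944134  0.0264572  0.19302631] [-2.31356306e-02  9.99732269e-01  2.28214464e-04 -2.82791634e-04]
{'camera_matrix': array([[291.59369074,   0.        , 251.05559855],
       [  0.        , 291.59369074, 196.79425656],
       [  0.        ,   0.        ,   1.        ]]), 'xyz': array([0.52623139, 0.02197963, 0.33601423]), 'attitude': array([-0.09347196, -0.09831974,  0.71637438,  0.68440045])}
[0.5944134  0.0264572  0.19302631] [253.56241488 247.8656176 ]
```

View pics/w3.png

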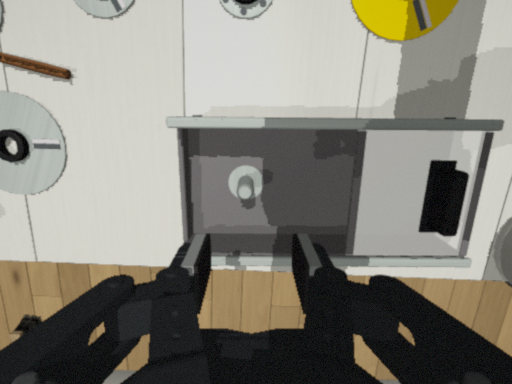

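The guard is open, with the fin now at (444,198). The post stands on a pale foot ring at (246,181), its tip leaning to about (245,189).

Run:
```python
from h import *
np.set_printoptions(precision=4,suppress=True)
ci=camera_info("wrist"); f=cv2.imread("pics/w3.png")
for (x,y) in((.595,.025),(.600,.025)): print(proj(ci,(x,y,.008)),proj(ci,(x,y,.054)))
print(onplane(ci,(246,181),.008),onplane(ci,(245,190),.054))
g=cv2.cvtColor(f,cv2.COLOR_BGR2GRAY)
for z,p in((.06,(335,123)),(.06,(335,262)),(.06,(250,123)),(.06,(250,262))): print(onplane(ci,p,z))
o=cv2.resize(f[155:215,215:280],None,fx=9,fy=9,interpolation=cv2.INTER_CUBIC); cv2.imwrite("pics/c3.png",o)
```

```text
[250.8432 177.6986] [250.8366 187.2113]
[250.6457 181.9525] [250.6091 192.068 ]
[0.5991 0.0196 0.008 ] [0.5981 0.0193 0.054 ]
[0.5294 0.0994 0.06  ]
[0.6701 0.1168 0.06  ]
[0.533  0.0214 0.06  ]
[0.6741 0.0277 0.06  ]
```

View pics/c3.png

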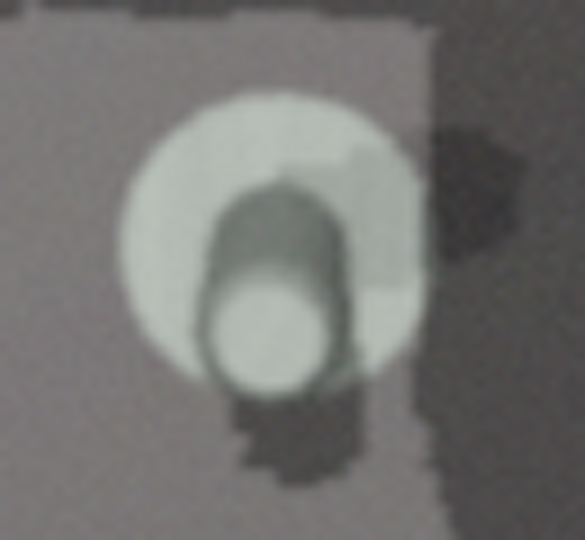

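The tip centre is at pixel (244.6,191.7) and the ring centre at (245.5,181.6), so both put the post at about (0.600, 0.019). The fin was 31 mm from the post rather than 20, so the guard started about 11 mm ajar. It travelled 156 mm against the stop, so it is fully open. Next is the 116 disc.

```bash
cat >> h.py <<'E'
def look(name,guess,zt=.012):
    "hub centre on the plane of its top, from black annulus near the guess"
    ci=camera_info("wrist"); s=state(); f=camera("wrist"); save(name,f)
    g=f.max(2); best=None
    m=(g<70).astype(np.uint8); c0=proj(ci,np.r_[guess,zt])
    cs=cv2.findContours(m,cv2.RETR_CCOMP,cv2.CHAIN_APPROX_NONE)[0]
    print("tcp",s["tool_pos"].round(4),"guess px",c0.round(1))
    for c in cs:
        if len(c)<25: continue
        (u,v),ax,_=cv2.fitEllipse(c)
        if np.hypot(u-c0[0],v-c0[1])<45 and max(ax)<90 and min(ax)/max(ax)>.8:
            P=np.array([onplane(ci,q,zt)[:2] for q in c[:,0]]); A=np.c_[2*P,np.ones(len(P))]; q=np.linalg.lstsq(A,(P**2).sum(1),rcond=None)[0]
            print("px",round(u,1),round(v,1),"xy",q[:2].round(4),"dia",round(2*np.sqrt(q[2]+q[:2]@q[:2]),4),"move mm",((q[:2]-s["tool_pos"][:2])*1e3).round(1))
E
python3 -m creep '[{"gripper":0.6,"dx":-24,"dy":-272,"dz":-30,"ax":0,"ay":0,"az":0},{"gripper":0.6,"dx":-24,"dy":-272,"dz":-30,"ax":0,"ay":0,"az":0},{"gripper":0.6,"dx":-24,"dy":-272,"dz":-30,"ax":0,"ay":0,"az":0},{"gripper":0.6,"dx":-24,"dy":-272,"dz":-30,"ax":0,"ay":0,"az":0},{"gripper":0.6,"dx":-24,"dy":-272,"dz":-30,"ax":0,"ay":0,"az":0},{"gripper":0.6,"dx":-24,"dy":-272,"dz":-30,"ax":0,"ay":0,"az":0},{"gripper":0.6,"dx":-24,"dy":-272,"dz":-30,"ax":0,"ay":0,"az":0},{"gripper":0.6,"dx":-24,"dy":-272,"dz":-30,"ax":0,"ay":0,"az":0}]'
python3 - <<'E'
from h import *
look("d1",(.570,-.246))
E
```

```text
time_s: 7.38
tool_pos: [0.5711, -0.2452, 0.1636]
eef_rot: [-0.023, 1.0, 0.0, 0.0]
ft_force: [-0.4, -0.4, -0.0]
width: 0.6
finger_force: 0.0
tcp [ 0.5711 -0.2452  0.1636] guess px [251.5 182.7]
px 252.9 182.5 xy [ 0.5701 -0.2445] dia 0.0343 move mm [-1.1  0.6]
px 252.9 182.3 xy [ 0.5697 -0.2446] dia 0.0205 move mm [-1.4  0.6]
```

View pics/d1.png

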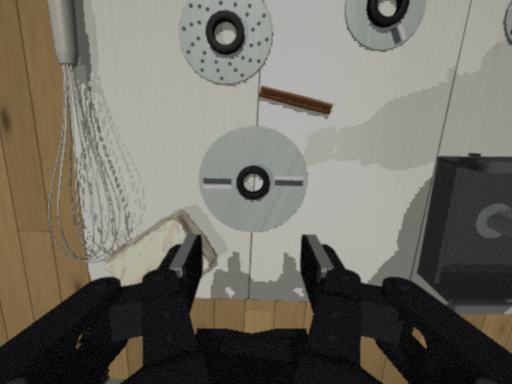

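The 116 disc's hub is at (253,182), with butter at (165,255) and cinnamon at (297,100) both clear of the fingers. The hub fits at 34 mm, near its true 36. I'll go down and grip.

```bash
python3 -m creep '[{"gripper":0.6,"dx":-1.2,"dy":0.6,"dz":-60,"ax":0,"ay":0,"az":0},{"gripper":0.6,"dx":-1.2,"dy":0.6,"dz":-120,"ax":0,"ay":0,"az":0},{"gripper":0.6,"dx":-1.2,"dy":0.6,"dz":-150,"ax":0,"ay":0,"az":0},{"gripper":0.6,"dx":-1.2,"dy":0.6,"dz":-161,"ax":0,"ay":0,"az":0},{"gripper":0.6,"dx":-1.2,"dy":0.6,"dz":-161,"ax":0,"ay":0,"az":0}]'
python3 -m creep '[{"gripper":0,"dx":0,"dy":0,"dz":0,"ax":0,"ay":0,"az":0},{"gripper":0,"dx":0,"dy":0,"dz":0,"ax":0,"ay":0,"az":0},{"gripper":0,"dx":0,"dy":0,"dz":0,"ax":0,"ay":0,"az":0},{"gripper":0,"dx":0,"dy":0,"dz":0,"ax":0,"ay":0,"az":0}]'
```

```text
time_s: 8.05
tool_pos: [0.5699, -0.246, 0.0028]
eef_rot: [-0.023, 1.0, -0.0, 0.0]
ft_force: [0.9, -0.3, 0.7]
width: 0.6
finger_force: 0.0
time_s: 8.55
tool_pos: [0.5711, -0.2468, 0.0048]
eef_rot: [-0.022, 1.0, -0.0, 0.002]
ft_force: [-1.6, 2.6, 6.0]
width: 0.403
finger_force: 59.2
```

```bash
python3 -m creep '[{"gripper":0,"dx":0,"dy":0,"dz":30,"ax":0,"ay":0,"az":0},{"gripper":0,"dx":0,"dy":0,"dz":90,"ax":0,"ay":0,"az":0},{"gripper":0,"dx":10,"dy":40,"dz":125,"ax":0,"ay":0,"az":0},{"gripper":0,"dx":30,"dy":90,"dz":125,"ax":0,"ay":0,"az":0},{"gripper":0,"dx":30,"dy":150,"dz":125,"ax":0,"ay":0,"az":0},{"gripper":0,"dx":30,"dy":210,"dz":125,"ax":0,"ay":0,"az":0},{"gripper":0,"dx":30,"dy":250,"dz":125,"ax":0,"ay":0,"az":0},{"gripper":0,"dx":30,"dy":264,"dz":125,"ax":0,"ay":0,"az":0},{"gripper":0,"dx":30,"dy":264,"dz":125,"ax":0,"ay":0,"az":0},{"gripper":0,"dx":30,"dy":264,"dz":125,"ax":0,"ay":0,"az":0},{"gripper":0,"dx":30,"dy":264,"dz":125,"ax":0,"ay":0,"az":0}]'
python3 - <<'E'
from h import *
s=state(); print(s["tool_pos"],s["width"]); ci=camera_info("wrist"); print(proj(ci,s["tool_pos"])); save("p1",camera("wrist"))
for r in silhouettes("wrist","disc_116"): print(r["conf"],r["xy"],r["mask"].sum())
E
```

```text
time_s: 9.93
tool_pos: [0.5996, 0.0161, 0.1273]
eef_rot: [-0.021, 1.0, -0.0, 0.0]
ft_force: [-0.0, 0.3, -1.6]
width: 0.402
finger_force: 60.1
[0.59960579 0.01609773 0.12734832] 0.4019130199976538
[253.44040157 247.86824622]
0.59 [452.8, 3.9] 653
0.57 [250.0, 218.9] 25459
```

View pics/p1.png

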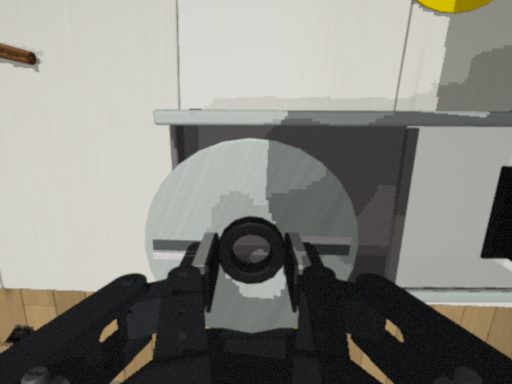

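The disc is held level over the trough with its hub at (252,249), between the pads. I'll work out the offset of the hub centre from the post.

```bash
cat >> h.py <<'E'
def held(name,post=(.600,.019)):
    "hub centre of the held disc against the post"
    s=state(); zt=s["tool_pos"][2]+.0075; ci=camera_info("wrist"); f=camera("wrist"); save(name,f)
    c0=proj(ci,np.r_[s["tool_pos"][:2],zt]); g=cv2.GaussianBlur(f.max(2),(5,5),0)
    y0,x0=int(c0[1])-45,int(c0[0])-45
    e=cv2.HoughCircles(g[y0:y0+90,x0:x0+90],cv2.HOUGH_GRADIENT_ALT,1,30,param1=150,param2=.6,minRadius=12,maxRadius=42)
    print("tcp",s["tool_pos"].round(4),"w",round(s["width"],3),"px0",c0.round(1))
    for u,v,r in ([] if e is None else e[0]):
        p=onplane(ci,(u+x0,v+y0),zt); d=np.linalg.norm(onplane(ci,(u+x0+r,v+y0),zt)-p)*2
        print("px",u+x0,v+y0,"dia",d.round(4),"xy",p[:2].round(4),"need mm",((np.array(post)-p[:2])*1e3).round(1))
E
python3 - <<'E'
from h import *
ci=camera_info("wrist"); held("p1b"); print(onplane(ci,(251.5,249),.135), onplane(ci,(252,249),.122))
E
```

```text
tcp [0.5995 0.0164 0.1273] w 0.404 px0 [253.5 254.3]
px 251.0 250.0 dia 0.033 xy [0.5971 0.0151] need mm [2.9 3.9]
px 251.0 250.0 dia 0.0183 xy [0.5971 0.0151] need mm [2.9 3.9]
[0.59648133 0.01529132 0.135     ] [0.60274018 0.01585583 0.122     ]
```

```bash
python3 -m creep '[{"gripper":0,"dx":0.5,"dy":3.4,"dz":-30,"ax":0,"ay":0,"az":0},{"gripper":0,"dx":0.5,"dy":3.4,"dz":-63,"ax":0,"ay":0,"az":0},{"gripper":0,"dx":0.5,"dy":3.4,"dz":-63,"ax":0,"ay":0,"az":0},{"gripper":0,"dx":0.5,"dy":3.4,"dz":-63,"ax":0,"ay":0,"az":0}]'
python3 - <<'E'
from h import *
held("p2"); f=cv2.imread("pics/p2.png"); cv2.imwrite("pics/p2c.png",cv2.resize(f[195:300,185:315],None,fx=5,fy=5,interpolation=cv2.INTER_CUBIC))
E
```

```text
time_s: 10.58
tool_pos: [0.6005, 0.0208, 0.0653]
eef_rot: [-0.022, 1.0, -0.0, 0.0]
ft_force: [0.0, 0.4, -0.5]
width: 0.405
finger_force: 60.1
tcp [0.6005 0.0208 0.0653] w 0.405 px0 [253.5 254.4]
px 252.0 250.0 dia 0.0345 xy [0.5981 0.0199] need mm [ 1.9 -0.9]
px 252.0 250.0 dia 0.0163 xy [0.5981 0.0199] need mm [ 1.9 -0.9]
```

View pics/p2c.png

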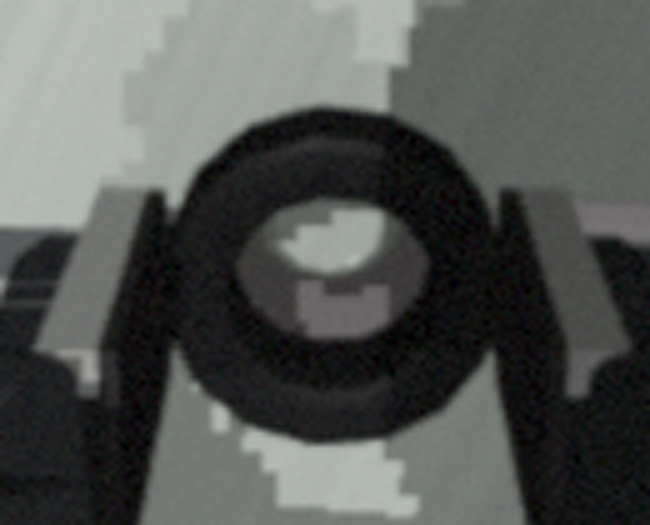

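Through the bore the bright post tip shows at about crop (330,217), which is pixel (251,238). The hub centre is at pixel (252,250).

Run:
```python
from h import *
ci=camera_info("wrist"); s=state(); print("tip",onplane(ci,(251,238.4),.054), "pred tip px",proj(ci,(.6,.019,.054)))
for z in(.0728,.070): print(onplane(ci,(252,250),z)[:2])
c=state()["tool_pos"]; print(c)
```

```text
tip [0.6009875  0.01945789 0.054     ] pred tip px [250.27696798 236.77887593]
[0.59905344 0.01988859]
[0.60042379 0.01995809]
[0.60118018 0.0207462  0.06592683]
```

```bash
python3 -m creep '[{"gripper":0,"dx":1,"dy":-0.5,"dz":-6,"ax":0,"ay":0,"az":0},{"gripper":0,"dx":1,"dy":-0.5,"dz":-14,"ax":0,"ay":0,"az":0},{"gripper":0,"dx":1,"dy":-0.5,"dz":-22,"ax":0,"ay":0,"az":0},{"gripper":0,"dx":1,"dy":-0.5,"dz":-22,"ax":0,"ay":0,"az":0}]'
```

```text
time_s: 11.12
tool_pos: [0.5999, 0.0206, 0.0412]
eef_rot: [-0.022, 1.0, 0.0, -0.001]
ft_force: [-0.3, 0.2, -1.6]
width: 0.403
finger_force: 60.1
```

```bash
python3 -m creep '[{"gripper":0,"dx":0,"dy":0,"dz":-12,"ax":0,"ay":0,"az":0},{"gripper":0,"dx":0,"dy":0,"dz":-24,"ax":0,"ay":0,"az":0},{"gripper":0,"dx":0,"dy":0,"dz":-30,"ax":0,"ay":0,"az":0},{"gripper":0,"dx":0,"dy":0,"dz":-30,"ax":0,"ay":0,"az":0}]'
```

```text
time_s: 11.62
tool_pos: [0.6, 0.0206, 0.0128]
eef_rot: [-0.022, 1.0, 0.0, -0.001]
ft_force: [-4.8, 1.0, 7.6]
width: 0.407
finger_force: 61.1
```

Seated: contact came at TCP z 12.8 mm, as predicted. I'll release, lift and go to the 88 disc.

```bash
python3 -m creep '[{"gripper":0.6,"dx":0,"dy":0,"dz":1,"ax":0,"ay":0,"az":0},{"gripper":0.6,"dx":0,"dy":0,"dz":1,"ax":0,"ay":0,"az":0},{"gripper":0.6,"dx":0,"dy":0,"dz":1,"ax":0,"ay":0,"az":0},{"gripper":0.6,"dx":0,"dy":0,"dz":50,"ax":0,"ay":0,"az":0},{"gripper":0.6,"dx":0,"dy":0,"dz":110,"ax":0,"ay":0,"az":0},{"gripper":0.6,"dx":-10,"dy":-20,"dz":150,"ax":0,"ay":0,"az":0},{"gripper":0.6,"dx":-170,"dy":-299,"dz":150,"ax":0,"ay":0,"az":0},{"gripper":0.6,"dx":-170,"dy":-299,"dz":150,"ax":0,"ay":0,"az":0},{"gripper":0.6,"dx":-170,"dy":-299,"dz":150,"ax":0,"ay":0,"az":0},{"gripper":0.6,"dx":-170,"dy":-299,"dz":150,"ax":0,"ay":0,"az":0},{"gripper":0.6,"dx":-170,"dy":-299,"dz":150,"ax":0,"ay":0,"az":0},{"gripper":0.6,"dx":-170,"dy":-299,"dz":150,"ax":0,"ay":0,"az":0},{"gripper":0.6,"dx":-170,"dy":-299,"dz":150,"ax":0,"ay":0,"az":0},{"gripper":0.6,"dx":-170,"dy":-299,"dz":150,"ax":0,"ay":0,"az":0}]'
python3 - <<'E'
from h import *
look("d2",(.430,-.279))
ci=camera_info("top"); save("t2",camera("top"))
for r in silhouettes("top","disc_116"): print(r["conf"],r["xy"],*plate(ci,r["mask"],.003))
E
```

```text
time_s: 13.38
tool_pos: [0.4316, -0.2773, 0.1622]
eef_rot: [-0.023, 1.0, 0.0, 0.0]
ft_force: [0.2, 0.3, -0.7]
width: 0.605
finger_force: 0.0
tcp [ 0.4316 -0.2773  0.1622] guess px [250.5 182.5]
px 252.5 182.4 xy [ 0.4301 -0.277 ] dia 0.0343 move mm [-1.5  0.3]
px 252.4 182.3 xy [ 0.4297 -0.2771] dia 0.0208 move mm [-1.8  0.2]
0.82 [283.1, 218.7] [ 0.40241892 -0.13243601] 0.07069785818696897
0.77 [225.3, 216.1] [0.40370617 0.00961991] 0.05760365622073198
0.71 [224.9, 140.3] [0.60829303 0.01991837] 0.10960697990864396
0.66 [161.3, 222.8] [0.38888849 0.16781961] 0.11201854356550804
0.6 [327.7, 196.3] [ 0.45446447 -0.24841085] 0.025178540381338602
```

```bash
python3 -m creep '[{"gripper":0.6,"dx":-1.6,"dy":1.2,"dz":-60,"ax":0,"ay":0,"az":0},{"gripper":0.6,"dx":-1.6,"dy":1.2,"dz":-120,"ax":0,"ay":0,"az":0},{"gripper":0.6,"dx":-1.6,"dy":1.2,"dz":-150,"ax":0,"ay":0,"az":0},{"gripper":0.6,"dx":-1.6,"dy":1.2,"dz":-158.5,"ax":0,"ay":0,"az":0},{"gripper":0.6,"dx":-1.6,"dy":1.2,"dz":-158.5,"ax":0,"ay":0,"az":0},{"gripper":0,"dx":-1.6,"dy":1.2,"dz":-158.5,"ax":0,"ay":0,"az":0},{"gripper":0,"dx":-1.6,"dy":1.2,"dz":-158.5,"ax":0,"ay":0,"az":0},{"gripper":0,"dx":-1.6,"dy":1.2,"dz":-158.5,"ax":0,"ay":0,"az":0},{"gripper":0,"dx":-1.6,"dy":1.2,"dz":-158.5,"ax":0,"ay":0,"az":0}]'
```

```text
time_s: 14.65
tool_pos: [0.4308, -0.2782, 0.0057]
eef_rot: [-0.022, 1.0, -0.001, 0.002]
ft_force: [0.1, 1.0, 6.0]
width: 0.398
finger_force: 43.9
```

```bash
python3 -m creep '[{"gripper":0,"dx":0,"dy":0,"dz":0,"ax":0,"ay":0,"az":0},{"gripper":0,"dx":0,"dy":0,"dz":0,"ax":0,"ay":0,"az":0},{"gripper":0,"dx":0,"dy":0,"dz":20,"ax":0,"ay":0,"az":0},{"gripper":0,"dx":0,"dy":0,"dz":60,"ax":0,"ay":0,"az":0}]'
```

```text
time_s: 15.15
tool_pos: [0.4282, -0.2765, 0.0637]
eef_rot: [-0.022, 1.0, 0.001, -0.001]
ft_force: [0.1, -0.3, -1.0]
width: 0.394
finger_force: 60.3
```

```bash
python3 -m creep '[{"gripper":0,"dx":0,"dy":10,"dz":50,"ax":0,"ay":0,"az":0},{"gripper":0,"dx":30,"dy":50,"dz":65,"ax":0,"ay":0,"az":0},{"gripper":0,"dx":55,"dy":100,"dz":65,"ax":0,"ay":0,"az":0},{"gripper":0,"dx":80,"dy":150,"dz":65,"ax":0,"ay":0,"az":0},{"gripper":0,"dx":110,"dy":200,"dz":65,"ax":0,"ay":0,"az":0},{"gripper":0,"dx":145,"dy":250,"dz":65,"ax":0,"ay":0,"az":0},{"gripper":0,"dx":170,"dy":290,"dz":65,"ax":0,"ay":0,"az":0},{"gripper":0,"dx":170,"dy":297,"dz":30,"ax":0,"ay":0,"az":0},{"gripper":0,"dx":170,"dy":297,"dz":6,"ax":0,"ay":0,"az":0},{"gripper":0,"dx":170,"dy":297,"dz":6,"ax":0,"ay":0,"az":0},{"gripper":0,"dx":170,"dy":297,"dz":6,"ax":0,"ay":0,"az":0}]'
python3 - <<'E'
from h import *
held("p3"); f=cv2.imread("pics/p3.png"); cv2.imwrite("pics/p3c.png",cv2.resize(f[195:300,185:315],None,fx=5,fy=5,interpolation=cv2.INTER_CUBIC))
E
```

```text
time_s: 16.52
tool_pos: [0.6001, 0.0194, 0.0711]
eef_rot: [-0.022, 1.0, -0.0, 0.001]
ft_force: [0.8, -0.1, -0.9]
width: 0.391
finger_force: 60.3
tcp [0.6001 0.0194 0.0711] w 0.391 px0 [253.5 254.4]
px 252.0 245.0 dia 0.0281 xy [0.5949 0.0184] need mm [5.1 0.6]
px 252.0 245.0 dia 0.0182 xy [0.5949 0.0184] need mm [5.1 0.6]
```

View pics/p3c.png

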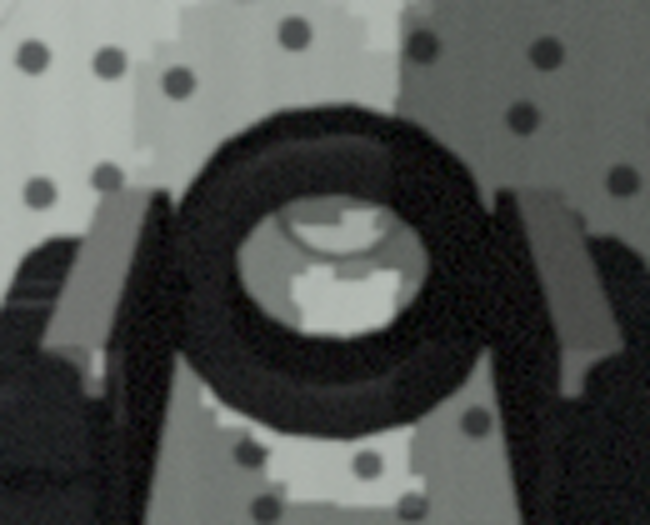

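The 88 disc's hub is centred at crop (332,272) between the pads, with the post tip at about crop (337,198).

Run:
```python
from h import *
ci=camera_info("wrist"); s=state(); print("tip",onplane(ci,(252.4,234.6),.054),"pred",proj(ci,(.6005,.0193,.054)))
for z in(.0786,.076): print(onplane(ci,(251.4,249.4),z)[:2])
print(s["tool_pos"],s["width"])
```

```text
tip [0.60036519 0.01886549 0.054     ] pred [253.12183477 234.83991947]
[0.59800064 0.0181429 ]
[0.59926783 0.0182009 ]
[0.60053087 0.01932882 0.07151521] 0.388649752234093
```

```bash
python3 -m creep '[{"gripper":0,"dx":1.3,"dy":0.7,"dz":-8,"ax":0,"ay":0,"az":0},{"gripper":0,"dx":1.3,"dy":0.7,"dz":-16,"ax":0,"ay":0,"az":0},{"gripper":0,"dx":1.3,"dy":0.7,"dz":-28,"ax":0,"ay":0,"az":0},{"gripper":0,"dx":1.3,"dy":0.7,"dz":-28,"ax":0,"ay":0,"az":0}]'
```

```text
time_s: 17.08
tool_pos: [0.5991, 0.0205, 0.0401]
eef_rot: [-0.022, 1.0, 0.0, -0.002]
ft_force: [0.1, -0.2, -0.5]
width: 0.392
finger_force: 60.3
```

```bash
python3 -m creep '[{"gripper":0,"dx":0,"dy":0,"dz":-10,"ax":0,"ay":0,"az":0},{"gripper":0,"dx":0,"dy":0,"dz":-19,"ax":0,"ay":0,"az":0},{"gripper":0,"dx":0,"dy":0,"dz":-19,"ax":0,"ay":0,"az":0},{"gripper":0,"dx":0,"dy":0,"dz":-19,"ax":0,"ay":0,"az":0}]'
```

```text
time_s: 17.58
tool_pos: [0.601, 0.0204, 0.0257]
eef_rot: [-0.022, 1.0, -0.0, 0.001]
ft_force: [-8.2, -0.4, 19.6]
width: 0.394
finger_force: 62.6
```

```bash
python3 -m creep '[{"gripper":0.6,"dx":0,"dy":0,"dz":2,"ax":0,"ay":0,"az":0},{"gripper":0.6,"dx":0,"dy":0,"dz":2,"ax":0,"ay":0,"az":0},{"gripper":0.6,"dx":0,"dy":0,"dz":3,"ax":0,"ay":0,"az":0},{"gripper":0.6,"dx":0,"dy":0,"dz":50,"ax":0,"ay":0,"az":0},{"gripper":0.6,"dx":0,"dy":0,"dz":110,"ax":0,"ay":0,"az":0},{"gripper":0.6,"dx":-20,"dy":-10,"dz":138,"ax":0,"ay":0,"az":0},{"gripper":0.6,"dx":-199,"dy":-153,"dz":138,"ax":0,"ay":0,"az":0},{"gripper":0.6,"dx":-199,"dy":-153,"dz":138,"ax":0,"ay":0,"az":0},{"gripper":0.6,"dx":-199,"dy":-153,"dz":138,"ax":0,"ay":0,"az":0},{"gripper":0.6,"dx":-199,"dy":-153,"dz":138,"ax":0,"ay":0,"az":0},{"gripper":0.6,"dx":-199,"dy":-153,"dz":138,"ax":0,"ay":0,"az":0},{"gripper":0.6,"dx":-199,"dy":-153,"dz":138,"ax":0,"ay":0,"az":0},{"gripper":0.6,"dx":-199,"dy":-153,"dz":138,"ax":0,"ay":0,"az":0}]'
python3 - <<'E'
from h import *
look("d3",(.401,-.132))
ci=camera_info("top"); save("t3",camera("top"))
for r in silhouettes("top","disc_116"): print(r["conf"],r["xy"],*plate(ci,r["mask"],.003))
E
```

```text
time_s: 19.2
tool_pos: [0.4027, -0.1321, 0.1608]
eef_rot: [-0.023, 1.0, 0.0, 0.0]
ft_force: [0.6, 0.2, -0.8]
width: 0.6
finger_force: 0.0
tcp [ 0.4027 -0.1321  0.1608] guess px [252.4 182.7]
px 253.6 182.9 xy [ 0.4019 -0.1304] dia 0.0358 move mm [-0.7  1.7]
px 252.9 181.5 xy [ 0.3998 -0.1316] dia 0.0207 move mm [-2.8  0.5]
0.89 [230.4, 150.9] [0.60785475 0.01917217] 0.11007873153819517
0.85 [163.7, 224.7] [0.38934233 0.167205  ] 0.11260650196987836
0.8 [225.3, 139.3] [0.61043294 0.02078116] 0.08690721136602088
```

```bash
python3 -m creep '[{"gripper":0.6,"dx":-2.4,"dy":1.5,"dz":-60,"ax":0,"ay":0,"az":0},{"gripper":0.6,"dx":-2.4,"dy":1.5,"dz":-120,"ax":0,"ay":0,"az":0},{"gripper":0.6,"dx":-2.4,"dy":1.5,"dz":-150,"ax":0,"ay":0,"az":0},{"gripper":0.6,"dx":-2.4,"dy":1.5,"dz":-157,"ax":0,"ay":0,"az":0},{"gripper":0.6,"dx":-2.4,"dy":1.5,"dz":-157,"ax":0,"ay":0,"az":0},{"gripper":0,"dx":-2.4,"dy":1.5,"dz":-157,"ax":0,"ay":0,"az":0},{"gripper":0,"dx":-2.4,"dy":1.5,"dz":-157,"ax":0,"ay":0,"az":0},{"gripper":0,"dx":-2.4,"dy":1.5,"dz":-157,"ax":0,"ay":0,"az":0},{"gripper":0,"dx":-2.4,"dy":1.5,"dz":-157,"ax":0,"ay":0,"az":0},{"gripper":0,"dx":-2.4,"dy":1.5,"dz":-157,"ax":0,"ay":0,"az":0},{"gripper":0,"dx":-2.4,"dy":1.5,"dz":-137,"ax":0,"ay":0,"az":0},{"gripper":0,"dx":-2.4,"dy":1.5,"dz":-92,"ax":0,"ay":0,"az":0},{"gripper":0,"dx":-2.4,"dy":1.5,"dz":-92,"ax":0,"ay":0,"az":0}]'
```

```text
time_s: 20.98
tool_pos: [0.4029, -0.1329, 0.0728]
eef_rot: [-0.022, 1.0, -0.002, 0.004]
ft_force: [0.2, -0.4, -1.5]
width: 0.393
finger_force: 60.5
```

```bash
python3 -m creep '[{"gripper":0,"dx":0,"dy":0,"dz":50,"ax":0,"ay":0,"az":0},{"gripper":0,"dx":40,"dy":35,"dz":60,"ax":0,"ay":0,"az":0},{"gripper":0,"dx":80,"dy":70,"dz":60,"ax":0,"ay":0,"az":0},{"gripper":0,"dx":120,"dy":100,"dz":60,"ax":0,"ay":0,"az":0},{"gripper":0,"dx":160,"dy":130,"dz":60,"ax":0,"ay":0,"az":0},{"gripper":0,"dx":195,"dy":150,"dz":60,"ax":0,"ay":0,"az":0},{"gripper":0,"dx":200,"dy":151,"dz":30,"ax":0,"ay":0,"az":0},{"gripper":0,"dx":200,"dy":151,"dz":4,"ax":0,"ay":0,"az":0},{"gripper":0,"dx":200,"dy":151,"dz":4,"ax":0,"ay":0,"az":0},{"gripper":0,"dx":200,"dy":151,"dz":4,"ax":0,"ay":0,"az":0}]'
python3 - <<'E'
from h import *
held("p4"); f=cv2.imread("pics/p4.png"); cv2.imwrite("pics/p4c.png",cv2.resize(f[195:300,185:315],None,fx=5,fy=5,interpolation=cv2.INTER_CUBIC))
E
```

```text
time_s: 22.22
tool_pos: [0.5995, 0.0198, 0.0736]
eef_rot: [-0.022, 1.0, 0.0, 0.0]
ft_force: [-0.0, -0.3, -1.0]
width: 0.39
finger_force: 60.5
tcp [0.5995 0.0198 0.0736] w 0.39 px0 [253.5 254.4]
px 253.0 248.0 dia 0.0328 xy [0.596  0.0194] need mm [ 4.  -0.4]
px 253.0 248.0 dia 0.0195 xy [0.596  0.0194] need mm [ 4.  -0.4]
```

View pics/p4c.png

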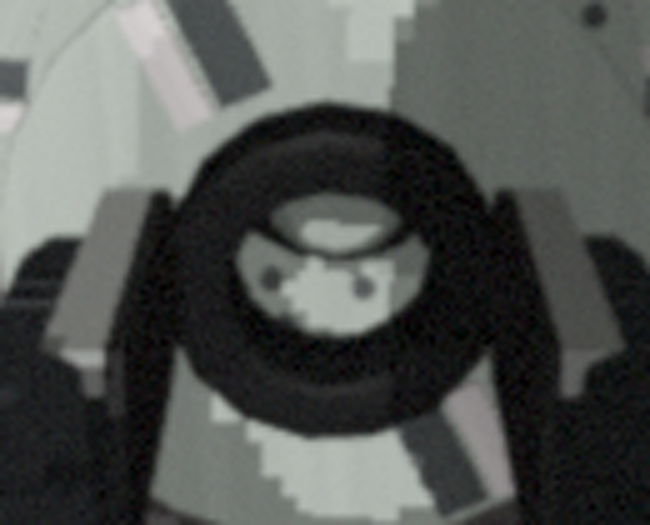

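The view matches the previous one: hub at crop (332,270), tip centred near crop column 337. I'll use the same correction.

```bash
python3 -m creep '[{"gripper":0,"dx":1.3,"dy":0.5,"dz":-8,"ax":0,"ay":0,"az":0},{"gripper":0,"dx":1.3,"dy":0.5,"dz":-16,"ax":0,"ay":0,"az":0},{"gripper":0,"dx":1.3,"dy":0.5,"dz":-26,"ax":0,"ay":0,"az":0},{"gripper":0,"dx":1.3,"dy":0.5,"dz":-26,"ax":0,"ay":0,"az":0}]'
python3 -m creep '[{"gripper":0,"dx":0,"dy":0,"dz":-6,"ax":0,"ay":0,"az":0},{"gripper":0,"dx":0,"dy":0,"dz":-10.5,"ax":0,"ay":0,"az":0},{"gripper":0,"dx":0,"dy":0,"dz":-10.5,"ax":0,"ay":0,"az":0}]'
```

```text
time_s: 22.78
tool_pos: [0.5993, 0.0205, 0.0454]
eef_rot: [-0.022, 1.0, 0.0, -0.001]
ft_force: [0.2, -0.0, -0.4]
width: 0.392
finger_force: 60.5
time_s: 23.15
tool_pos: [0.6008, 0.0204, 0.0377]
eef_rot: [-0.022, 1.0, -0.0, 0.0]
ft_force: [-3.7, 0.0, 7.6]
width: 0.395
finger_force: 61.5
```

```bash
python3 -m creep '[{"gripper":0.6,"dx":0,"dy":0,"dz":1,"ax":0,"ay":0,"az":0},{"gripper":0.6,"dx":0,"dy":0,"dz":1,"ax":0,"ay":0,"az":0},{"gripper":0.6,"dx":0,"dy":0,"dz":2,"ax":0,"ay":0,"az":0},{"gripper":0.6,"dx":0,"dy":0,"dz":50,"ax":0,"ay":0,"az":0},{"gripper":0.6,"dx":0,"dy":0,"dz":110,"ax":0,"ay":0,"az":0},{"gripper":0.6,"dx":-20,"dy":-1,"dz":124,"ax":0,"ay":0,"az":0},{"gripper":0.6,"dx":-199,"dy":-11,"dz":124,"ax":0,"ay":0,"az":0},{"gripper":0.6,"dx":-199,"dy":-11,"dz":124,"ax":0,"ay":0,"az":0},{"gripper":0.6,"dx":-199,"dy":-11,"dz":124,"ax":0,"ay":0,"az":0},{"gripper":0.6,"dx":-199,"dy":-11,"dz":124,"ax":0,"ay":0,"az":0},{"gripper":0.6,"dx":-199,"dy":-11,"dz":124,"ax":0,"ay":0,"az":0},{"gripper":0.6,"dx":-199,"dy":-11,"dz":124,"ax":0,"ay":0,"az":0}]'
python3 - <<'E'
from h import *
look("d4",(.401,.009))
E
```

```text
time_s: 24.65
tool_pos: [0.4036, 0.0092, 0.1609]
eef_rot: [-0.022, 1.0, -0.0, 0.001]
ft_force: [0.2, -0.1, 0.4]
width: 0.599
finger_force: 0.0
tcp [0.4036 0.0092 0.1609] guess px [252.2 181.5]
px 254.0 181.5 xy [0.4012 0.0109] dia 0.0341 move mm [-2.5  1.6]
px 254.0 181.1 xy [0.4006 0.0108] dia 0.021 move mm [-3.   1.6]
```

```bash
python3 -m creep '[{"gripper":0.6,"dx":-2.5,"dy":2.4,"dz":-60,"ax":0,"ay":0,"az":0},{"gripper":0.6,"dx":-2.5,"dy":2.4,"dz":-120,"ax":0,"ay":0,"az":0},{"gripper":0.6,"dx":-2.5,"dy":2.4,"dz":-150,"ax":0,"ay":0,"az":0},{"gripper":0.6,"dx":-2.5,"dy":2.4,"dz":-157,"ax":0,"ay":0,"az":0},{"gripper":0.6,"dx":-2.5,"dy":2.4,"dz":-157,"ax":0,"ay":0,"az":0},{"gripper":0,"dx":-2.5,"dy":2.4,"dz":-157,"ax":0,"ay":0,"az":0},{"gripper":0,"dx":-2.5,"dy":2.4,"dz":-157,"ax":0,"ay":0,"az":0},{"gripper":0,"dx":-2.5,"dy":2.4,"dz":-157,"ax":0,"ay":0,"az":0},{"gripper":0,"dx":-2.5,"dy":2.4,"dz":-157,"ax":0,"ay":0,"az":0},{"gripper":0,"dx":-2.5,"dy":2.4,"dz":-157,"ax":0,"ay":0,"az":0},{"gripper":0,"dx":-2.5,"dy":2.4,"dz":-137,"ax":0,"ay":0,"az":0},{"gripper":0,"dx":-2.5,"dy":2.4,"dz":-92,"ax":0,"ay":0,"az":0},{"gripper":0,"dx":-2.5,"dy":2.4,"dz":-92,"ax":0,"ay":0,"az":0}]'
```

```text
time_s: 26.32
tool_pos: [0.4031, 0.0113, 0.0722]
eef_rot: [-0.022, 1.0, -0.001, 0.004]
ft_force: [0.8, 0.5, -1.0]
width: 0.398
finger_force: 60.2
```

```bash
python3 -m creep '[{"gripper":0,"dx":0,"dy":0,"dz":50,"ax":0,"ay":0,"az":0},{"gripper":0,"dx":50,"dy":2,"dz":60,"ax":0,"ay":0,"az":0},{"gripper":0,"dx":100,"dy":4,"dz":60,"ax":0,"ay":0,"az":0},{"gripper":0,"dx":150,"dy":7,"dz":60,"ax":0,"ay":0,"az":0},{"gripper":0,"dx":190,"dy":8,"dz":60,"ax":0,"ay":0,"az":0},{"gripper":0,"dx":201,"dy":8.6,"dz":50,"ax":0,"ay":0,"az":0},{"gripper":0,"dx":201,"dy":8.6,"dz":25,"ax":0,"ay":0,"az":0},{"gripper":0,"dx":201,"dy":8.6,"dz":4,"ax":0,"ay":0,"az":0},{"gripper":0,"dx":201,"dy":8.6,"dz":4,"ax":0,"ay":0,"az":0},{"gripper":0,"dx":201,"dy":8.6,"dz":4,"ax":0,"ay":0,"az":0}]'
python3 - <<'E'
from h import *
held("p5"); f=cv2.imread("pics/p5.png"); cv2.imwrite("pics/p5c.png",cv2.resize(f[195:300,185:315],None,fx=5,fy=5,interpolation=cv2.INTER_CUBIC))
E
```

```text
time_s: 27.58
tool_pos: [0.5996, 0.0204, 0.0727]
eef_rot: [-0.022, 1.0, 0.0, -0.0]
ft_force: [0.1, 0.4, 0.2]
width: 0.396
finger_force: 60.4
tcp [0.5996 0.0204 0.0727] w 0.396 px0 [253.5 254.3]
px 252.0 246.0 dia 0.0209 xy [0.595  0.0194] need mm [ 5.  -0.4]
px 252.0 246.0 dia 0.0295 xy [0.595  0.0194] need mm [ 5.  -0.4]
```

View pics/p5c.png

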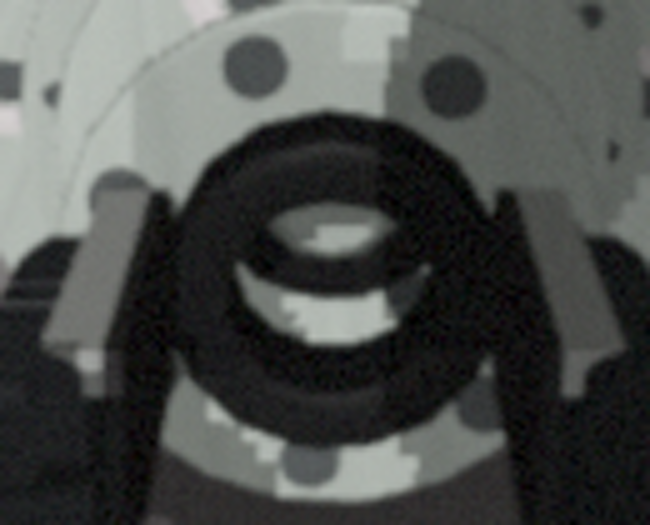

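The 60 disc's hub is at crop (332,278) and the tip at crop column 332, so it only needs about +0.6 mm in x.

```bash
python3 -m creep '[{"gripper":0,"dx":0.6,"dy":0,"dz":-8,"ax":0,"ay":0,"az":0},{"gripper":0,"dx":0.6,"dy":0,"dz":-16,"ax":0,"ay":0,"az":0},{"gripper":0,"dx":0.6,"dy":0,"dz":-19,"ax":0,"ay":0,"az":0}]'
python3 -m creep '[{"gripper":0,"dx":0,"dy":0,"dz":-4.5,"ax":0,"ay":0,"az":0},{"gripper":0,"dx":0,"dy":0,"dz":-5,"ax":0,"ay":0,"az":0},{"gripper":0,"dx":0,"dy":0,"dz":-5,"ax":0,"ay":0,"az":0}]'
```

```text
time_s: 28.0
tool_pos: [0.6, 0.0205, 0.0525]
eef_rot: [-0.022, 1.0, 0.0, -0.001]
ft_force: [-0.4, 0.1, -1.0]
width: 0.393
finger_force: 60.4
time_s: 28.38
tool_pos: [0.6007, 0.0204, 0.0492]
eef_rot: [-0.022, 1.0, 0.0, 0.0]
ft_force: [-3.0, 0.0, 5.8]
width: 0.394
finger_force: 61.1
```

```bash
python3 -m creep '[{"gripper":0.6,"dx":0,"dy":0,"dz":1,"ax":0,"ay":0,"az":0},{"gripper":0.6,"dx":0,"dy":0,"dz":1,"ax":0,"ay":0,"az":0},{"gripper":0.6,"dx":0,"dy":0,"dz":2,"ax":0,"ay":0,"az":0},{"gripper":0.5,"dx":0,"dy":0,"dz":50,"ax":0,"ay":0,"az":0},{"gripper":0.5,"dx":0,"dy":0,"dz":105,"ax":0,"ay":0,"az":0},{"gripper":0.5,"dx":-8,"dy":184,"dz":105,"ax":0,"ay":0,"az":0},{"gripper":0.5,"dx":-8,"dy":184,"dz":105,"ax":0,"ay":0,"az":0},{"gripper":0.5,"dx":-8,"dy":184,"dz":105,"ax":0,"ay":0,"az":0},{"gripper":0.5,"dx":-8,"dy":184,"dz":105,"ax":0,"ay":0,"az":0},{"gripper":0.5,"dx":-8,"dy":184,"dz":105,"ax":0,"ay":0,"az":0}]'
python3 - <<'E'
from h import *
ci=camera_info("wrist"); s=state(); f=camera("wrist"); save("g1",f); g=f.max(2)
print(s["tool_pos"],"fin exp px",proj(ci,(.594,.205,.08)))
m=(g<40).astype(np.uint8); m[225:]=0; n,l,st,c=cv2.connectedComponentsWithStats(m)
for i in range(1,n):
    if st[i,4]>300: print(st[i],c[i],onplane(ci,c[i],.085))
for cam in("top","scene"):
    camera(cam); ci=camera_info(cam)
    for r in silhouettes(cam,"disc_116"): print(cam,r["conf"],r["xy"],*plate(ci,r["mask"],.05))
E
```

```text
time_s: 29.62
tool_pos: [0.5925, 0.2043, 0.1531]
eef_rot: [-0.022, 1.0, -0.0, -0.0]
ft_force: [-0.2, -0.7, 0.1]
width: 0.499
finger_force: 0.0
[0.59252695 0.20433826 0.15308521] fin exp px [253.47650604 208.53627255]
[ 239  161   28   64 1735] [252.1054755 192.2518732] [0.57964879 0.20326577 0.085     ]
[ 18 178  45  39 884] [ 40.52375566 197.82692308] [0.5910546  0.04438726 0.085     ]
top 0.71 [218.2, 135.3] [0.60130798 0.01788905] 0.05571704595909495
top 0.67 [162.1, 224.8] [0.38370483 0.15640096] 0.10780095993078043
top 0.66 [227.4, 149.1] [0.59453373 0.01561347] 0.07815837060724112
top 0.59 [225.0, 146.0] [0.59835253 0.01713098] 0.06567233200338268
top 0.55 [227.0, 153.2] [0.5918915  0.01422049] 0.1051593543325393
scene 0.74 [177.7, 199.2] [0.35596823 0.1347014 ] 0.10551690229614397
scene 0.65 [257.0, 166.7] [0.59534508 0.01317585] 0.05589000146766722
```

```bash
python3 -m creep '[{"gripper":0.5,"dx":0,"dy":0,"dz":-50,"ax":0,"ay":0,"az":0},{"gripper":0.5,"dx":0,"dy":0,"dz":-79,"ax":0,"ay":0,"az":0},{"gripper":0.5,"dx":0,"dy":0,"dz":-79,"ax":0,"ay":0,"az":0},{"gripper":0.0,"dx":0,"dy":0,"dz":-79,"ax":0,"ay":0,"az":0},{"gripper":0.0,"dx":0,"dy":0,"dz":-79,"ax":0,"ay":0,"az":0},{"gripper":0.0,"dx":0,"dy":0,"dz":-79,"ax":0,"ay":0,"az":0},{"gripper":0.0,"dx":0,"dy":0,"dz":-79,"ax":0,"ay":0,"az":0},{"gripper":0.0,"dx":0,"dy":0,"dz":-79,"ax":0,"ay":0,"az":0}]'
python3 -m creep '[{"gripper":0.0,"dx":1,"dy":-20,"dz":0,"ax":0,"ay":0,"az":0},{"gripper":0.0,"dx":2.2,"dy":-50,"dz":0,"ax":0,"ay":0,"az":0},{"gripper":0.0,"dx":3.4,"dy":-80,"dz":0,"ax":0,"ay":0,"az":0},{"gripper":0.0,"dx":4.7,"dy":-110,"dz":0,"ax":0,"ay":0,"az":0},{"gripper":0.0,"dx":6,"dy":-140,"dz":0,"ax":0,"ay":0,"az":0},{"gripper":0.0,"dx":6.9,"dy":-160,"dz":0,"ax":0,"ay":0,"az":0},{"gripper":0.0,"dx":7.2,"dy":-167,"dz":0,"ax":0,"ay":0,"az":0},{"gripper":0.0,"dx":7.2,"dy":-167,"dz":0,"ax":0,"ay":0,"az":0},{"gripper":0.0,"dx":7.2,"dy":-167,"dz":0,"ax":0,"ay":0,"az":0}]'
```

```text
time_s: 30.88
tool_pos: [0.5943, 0.2046, 0.0766]
eef_rot: [-0.022, 1.0, 0.0, 0.002]
ft_force: [-0.8, -0.8, 6.7]
width: 0.149
finger_force: 60.3
time_s: 32.0
tool_pos: [0.6004, 0.0403, 0.0765]
eef_rot: [-0.023, 1.0, 0.003, 0.001]
ft_force: [-3.6, 7.0, 9.1]
width: 0.15
finger_force: 60.9
```

The guard moved 164 mm and meets 7 N at the stop, with the fin at y 0.040 where 0.040 was expected. I'll release, withdraw and check.

```bash
python3 -m creep '[{"gripper":0.5,"dx":0,"dy":0,"dz":0,"ax":0,"ay":0,"az":0},{"gripper":0.5,"dx":0,"dy":0,"dz":0,"ax":0,"ay":0,"az":0},{"gripper":0.5,"dx":0,"dy":0,"dz":0,"ax":0,"ay":0,"az":0},{"gripper":0.5,"dx":0,"dy":0,"dz":0,"ax":0,"ay":0,"az":0},{"gripper":0.5,"dx":0,"dy":0,"dz":40,"ax":0,"ay":0,"az":0},{"gripper":0.5,"dx":0,"dy":0,"dz":80,"ax":0,"ay":0,"az":0},{"gripper":0.5,"dx":0,"dy":0,"dz":120,"ax":0,"ay":0,"az":0},{"gripper":0.5,"dx":0,"dy":0,"dz":120,"ax":0,"ay":0,"az":0},{"gripper":0.5,"dx":0,"dy":0,"dz":120,"ax":0,"ay":0,"az":0}]'
python3 - <<'E'
from h import *
ci=camera_info("wrist"); s=state(); f=camera("wrist"); save("g2",f); g=f.max(2)
print(s["tool_pos"],s["ft_force"],"fin exp px",proj(ci,(.594,.040,.085)))
m=(g<40).astype(np.uint8); m[228:]=0; n,l,st,c=cv2.connectedComponentsWithStats(m)
for i in range(1,n):
    if st[i,4]>200: print(st[i],c[i],onplane(ci,c[i],.085))
for r in silhouettes("wrist","disc_60"): print(r["conf"],r["xy"],*plate(ci,r["mask"],.047))
E
```

```text
time_s: 33.12
tool_pos: [0.5997, 0.0373, 0.1938]
eef_rot: [-0.022, 1.0, 0.0, -0.0]
ft_force: [-0.4, -0.0, -1.1]
width: 0.497
finger_force: 0.0
[0.59967932 0.03731857 0.19379427] [-0.4297307  -0.02391884 -1.05145255] fin exp px [255.71091227 188.65486156]
[ 243  154   24   74 1504] [254.70345745 189.70412234] [0.59500052 0.03914982 0.085     ]
0.98 [390.6, 14.1] [0.43143541 0.15242027] 0.0585418557470271
0.35 [31.2, 63.1] [ 0.49331878 -0.17109361] 0.034707706622530435
```

```bash
python3 -c "
from rig import *
print(hand_in())"
```

```text
the job is handed in; nothing more can be done
None
```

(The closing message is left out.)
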